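Set up the still life for the drawing class

ROBOT

A 6-joint arm with a two-finger parallel gripper is mounted at the origin on a cart in front of the work surface, level with it; the furniture and walls round the work are solid. World frame = base frame: x ahead of the robot, y to its left, z up, the work surface at z = 0. Lengths are in m, angles in rad, forces in N, time in s.
With the tool pointing down it reaches from about 0.325 to 0.775 m from the base axis. Payload 5.5 kg.
Tool frame: the origin (TCP) lies at the very end of the fingers, on their centre line; the grasp point (between the pads) lies 19 mm behind it; z points along the fingers, y is the line along which they close (so a half turn about z gives the same grasp; the last joint's range is limited). The gripper opens to 88 mm and grips with 3 to 60 N. Pads are 20 mm wide; open, the fingers measure 115 mm over their backs; the gripper's body (75 mm by 178 mm) begins 61 mm behind the grasp point.
Start: joints at [-1.204, 0.091, 1.231, -0, 1.82, -0.057], TCP at [0.247, -0.547, 0.223] pointing down, gripper open.
Joint ranges: [-2.87, 2.87], [-0.86, 2.18], [0.17, 2.46], [-1.51, 4.65], [0.06, 2.69], [-2.65, 2.65]. Speed limits (rad/s): [2.57, 2.57, 3.01, 3.14, 3.14, 3.14].

INTERFACE

Orientations are given as a unit quaternion [w, x, y, z].
In Python, from plant import arm, capture, camera_model gives the robot as it stands.
- The arm moves only by the tool play_rows, never from a script. Its argument "targets" is a list that holds one entry, the list of rows, each a list of 4 numbers: the shift along the tool's x, y, z in mm, then the turn about the tool's z in rad. A call has 1 to 5 rows; each row shifts and turns the commanded pose from where the row before left it, along the tool's axes as they then stand; what a row does not reach is not made up. A row lasts 1/12 s, in which the tool goes at most 41.7 mm and 7.16 degrees, less where a joint would pass 70% of its speed; a pose out of reach is approached as far as the arm can. A call is refused whole if a number of a shift passes 41.7 or a number of a turn 0.125, either way. A call with a gripper value outside its range is refused whole. "hand" is the opening, from 0 (shut) to 1 (fully open), set as the call begins (left out, the last holds). The fingers move at their own pace and stop on an object; "squeeze" is the grip in N (left out, the last holds). Time passes only in rows, so rows that do not move let the fingers close. It gives the time, the measured TCP pose, the force, the opening and the grip force at its end, in the units of the state.
- arm.read_state(): the state, without advancing time (a new reading comes with each control period).
- capture(name): name is "side" or "top"; returns (picture, depth): 384x512x3 uint8, red, green, blue; 384x512 float32, m along the optical axis (not along the pixel's ray), 0 where there is no reading.
- camera_model(name): a dict with "fov_y" (degrees; the focal length in pixels is half the picture's height over the tangent of half this angle, whatever the lens; pixels are square), "cx", "cy" (the principal point, pixels), "extrinsics" (4x4, takes a point from world to camera coordinates). Camera axes: x right, y down, z forward; pixel columns grow to the right and rows downward; lengths in m; the calibration is good to about 2 mm. A picture is of the moment at which its call begins. camera_model takes no time and is no camera call.
- arm.job_done(): hands the job in; it is judged then, once.
The state is a dict: "clock": time; "q": joint angles; "joint_velocities": joint speeds; "joint_efforts": joint torques, N m; "tcp_pos": TCP position; "ee_rot": TCP orientation; "force": force on the tool from outside, world axes, zero at the start; "wrist_torque": the same for the moment, N m; "opening": finger opening in m; "finger_force": force on a finger pad.
Only numpy, scipy, OpenCV 4.12 (cv2) and the standard library are available. Lean on these libraries where they do the work, as an engineer would, in place of code of your own. Each camera call takes 0.05 s, during which the arm holds its last target. There are 200 camera calls.

TASK

Set up the still life for the drawing class: put the round pin tin flat on the middle of the brown lino block, and stand the ink bottle upright on the middle of the tin's lid. In the row on either side of the block, lay the glue stick flat on the table with its middle exactly halfway between the lino block and the standing purple tube, and stand the rubber stamp upright on the table exactly halfway between the lino block and the thick roll of tape. Leave the pencil, the bulldog clip and the brush that lie among the things where they are.

Things in the scene. Friction and masses are not known exactly. Their poses are not given: they have to be found in the camera images.
- pin_tin: loose closed round flat tin whose lid stays on, 62 mm across, 28 mm high with a flat top, about 0.09 kg; starts flat on the table in the front row, nearest the robot; origin at the centre of its underside, z up
- ink_bottle: loose dark round ink bottle, 43 mm across, 92 mm high in all: body up to the shoulder (66 mm), above it a white cap 30 mm across; about 0.1 kg; starts standing in the front row; origin at the centre of its underside, z up
- glue_stick: loose glue stick lying flat (it does not roll), 24 x 96 x 24 mm, about 0.035 kg; starts in the front row, turned any way; origin at the centre of its underside, y along its length, z up
- rubber_stamp: loose wooden hand stamp, standing: rectangular foot 30 x 42 mm (x, y) and 18 mm high, above it a round knob about 23 mm thick up to 60 mm; about 0.05 kg; starts in the front row, turned any way (another stamp, out on the right of the table, is not meant); origin at the centre of its underside, z up
- lino_block: brown lino printing block with a cut wavy pattern, fixed flat on the table as the middle of the back row, 75 x 100 x 9 mm (x, y, z); origin at the centre of its underside, its y axis points along the row; the purple tube and the roll of tape stand 240 mm from it (centre to centre) on that axis, one on either side
- paint_tube: tube of craft paint standing on its cap, purple above a pale foot, fixed at the left or the right end of the back row, 47 mm across, 140 mm high; origin at the centre of its underside
- tape_roll: thick roll of tape lying flat, fixed at the other end of the back row, 80 mm across, 48 mm high with a hole in the middle; origin at the centre of its underside
- pencil: bystander: loose pencil, 8 x 150 x 8 mm, lying in one of the gaps between the things of the front row, pointing away from the robot; origin at the centre of its underside, y along its length
- clip: bystander: loose black bulldog clip with steel wire loops, 33 x 50 x 28 mm, lying in another gap of the front row, its length away from the robot; origin at the centre of its underside, y along its length
- brush: bystander: loose thin paint brush, 7 x 205 x 7 mm, lying in another gap of the front row, pointing away from the robot; origin at the centre of its underside, y along its length
Not all that is in view belongs to the job. There is more than one size of the rubber_stamp; the one meant has the size given above.

How it is judged:
At the end, for the whole second after the job is handed in: Tin flat on the block and ink bottle upright on the tin, centres within 12 mm; glue stick (block to tube) and stamp (block to roll) flat on the table, within 15 mm of the row's line and at most 135 mm from both neighbours (240 mm apart); all at rest, tilt under 0.12 rad (horizontal distance between pin_tin and lino_block below 0.012 m and height (world z) of pin_tin between 0.004 and 0.015 m and linear speed of each of pin_tin, ink_bottle, glue_stick, rubber_stamp below 0.02 m/s and angular speed of each of pin_tin, ink_bottle, glue_stick, rubber_stamp below 0.2 rad/s and angle between each of pin_tin, ink_bottle, glue_stick, rubber_stamp's own z axis and vertical below 0.12 rad and horizontal distance between ink_bottle and pin_tin below 0.012 m and height (world z) of ink_bottle between 0.031 and 0.043 m and horizontal distance between each of glue_stick, rubber_stamp and lino_block below 0.135 m and horizontal distance between glue_stick and paint_tube below 0.135 m and x of glue_stick in the frame of lino_block between -0.015 and 0.015 m and height (world z) of each of glue_stick, rubber_stamp below 0.006 m and horizontal distance between rubber_stamp and tape_roll below 0.135 m and x of rubber_stamp in the frame of lino_block between -0.015 and 0.015 m); the robot touches nothing.
It fails at once if the pencil was shifted by more than 30 mm (distance of pencil from where it was at the start of the episode above 0.03 m).
It fails at once if the clip was shifted by more than 30 mm (distance of clip from where it was at the start of the episode above 0.03 m).
It fails at once if the brush was shifted by more than 30 mm (distance of brush from where it was at the start of the episode above 0.03 m).
It also fails if it takes over 102 s, if anything falls off the work surface, if the arm or the gripper's body presses on something with over 40 N, if the wrist force passes 120 N, or if a joint passes its speed limit or range.

## Working session

There is one attempt and no reset: what is moved stays moved. The work goes in short steps, Python scripts to look and compute and a tool call to move; the robot and the scene stay as the last step left them, time stands still between calls to the robot, and variables do not carry over. Pictures are saved under pics/ and viewed, at most 14 in all, crops included, and the job is handed in when it is done.

Besides the shell and the picture viewer there is one more tool, called after "Emit:" by a JSON object that holds its "api" and its "payload". play_rows: Moves the arm, as the interface text tells. Its arguments: {"type":"object","properties":{"targets":{"type":"array"},"hand":{"type":"number"},"squeeze":{"type":"number"}},"required":["targets"]}

```bash
ls; mkdir -p pics
cat > h.py <<'E'
import numpy as np,cv2
from plant import arm,capture,camera_model
def cam(n):
    m=camera_model(n);f=192/np.tan(np.radians(m['fov_y'])/2);return f,m['cx'],m['cy'],np.array(m['extrinsics'])
def snap(n,fn=None):
    p,d=capture(n)
    if fn: cv2.imwrite('pics/'+fn,p[:,:,::-1])
    return p,d
def world(n,d):
    f,cx,cy,E=cam(n);v,u=np.mgrid[:384,:512]
    P=np.stack([(u-cx)/f*d,(v-cy)/f*d,d],-1)
    return (P-E[:3,3])@E[:3,:3]
def plane(n,u,v,z):
    f,cx,cy,E=cam(n);r=np.array([(u-cx)/f,(v-cy)/f,1])@E[:3,:3];c=-E[:3,:3].T@E[:3,3]
    return c+r*(z-c[2])/r[2]
E
python3 - <<'E'
from h import *
for n in('top','side'):
    p,d=snap(n,n+'0.png');np.save(n+'_d.npy',d);np.save(n+'_p.npy',p)
    print(n,camera_model(n))
print(arm.read_state())
E
```

```text
pics
top {'fov_y': 46.901021891427234, 'cx': 261.6027672502472, 'cy': 195.36476117720173, 'extrinsics': array([[ 0.02654022, -0.99921059,  0.02956026, -0.02363852],
       [-0.99604109, -0.02894255, -0.08405039,  0.51298202],
       [ 0.08483959, -0.02721252, -0.99602295,  1.24164322],
       [ 0.        ,  0.        ,  0.        ,  1.        ]])}
side {'fov_y': 47.0642545739491, 'cx': 254.0022507616031, 'cy': 192.73839474609977, 'extrinsics': array([[-9.99992189e-01,  3.24408774e-03,  2.25771560e-03,
         5.19143724e-01],
       [-4.06571507e-04,  4.83765752e-01, -8.75197424e-01,
         2.11744368e-02],
       [-3.93142271e-03, -8.75191506e-01, -4.83760655e-01,
         1.23725609e+00],
       [ 0.00000000e+00,  0.00000000e+00,  0.00000000e+00,
         1.00000000e+00]])}
{'clock': 0.1, 'q': array([-1.20366067e+00,  9.17761465e-02,  1.23174243e+00, -3.03387484e-05,
        1.81977895e+00, -5.67274231e-02]), 'joint_velocities': array([ 0.00112899, -0.00020464, -0.00151934, -0.00058544, -0.00016067,
        0.00111551]), 'joint_efforts': array([ 1.47843402e-03, -4.47855771e+01, -4.07570207e+01,  6.99745864e-02,
        2.84390152e-02, -9.35073876e-05]), 'tcp_pos': array([ 0.24665341, -0.5466781 ,  0.22163739]), 'ee_rot': array([-8.39914433e-04,  9.77626870e-01,  2.10344898e-01, -1.46298755e-04]), 'force': array([-0.59212046, -0.04805009, -0.14240528]), 'wrist_torque': array([ 0.00131121, -0.01240973,  0.02709062]), 'finger_force': 0.0, 'opening': 0.08790688009685003}
```

View pics/top0.png

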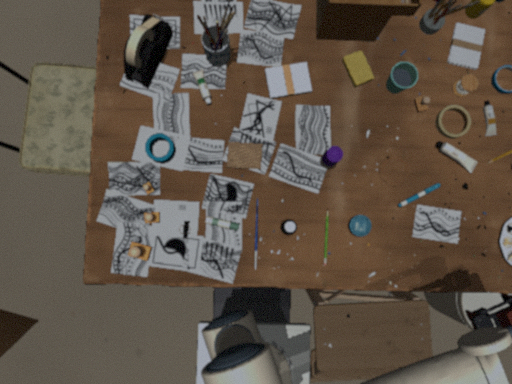

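View pics/side0.png

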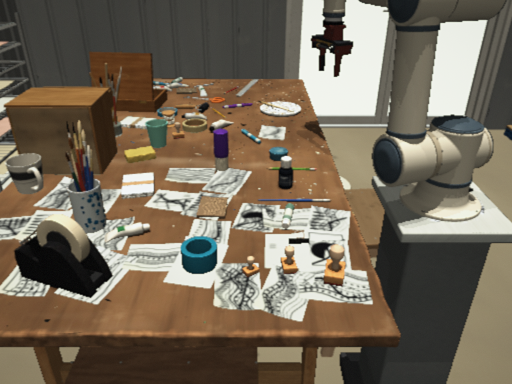

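The top view has the roll at (160,148), the lino at (244,153), the tube at (333,156), the tin at (360,226), the bottle at (289,227) and the glue at about (225,222). Three stamps stand near (148,187), (151,217) and (138,252). I'll enlarge that area and measure it.

Run:
```python
from h import *
t=np.load('top_p.npy');s=np.load('side_p.npy')
a=cv2.resize(t[170:275,100:260],(800,525),interpolation=cv2.INTER_CUBIC)
b=cv2.resize(s[190:295,205:365],(800,525),interpolation=cv2.INTER_CUBIC)
cv2.imwrite('pics/ta.png',np.clip(a[:,:,::-1]*1.4,0,255));cv2.imwrite('pics/sb.png',np.clip(b[:,:,::-1]*1.4,0,255))
d=np.load('top_d.npy');W=world('top',d)
# objects by height within table area
m=((W[...,2]>.013)&(W[...,2]<.2)&(d>0)&(W[...,0]>.2)&(W[...,0]<.75)&(abs(W[...,1])<.65)).astype(np.uint8)
n,l,st,c=cv2.connectedComponentsWithStats(m)
for i in range(1,n):
    if st[i,4]>12:
        w=W[l==i];k=w[w[:,2]>w[:,2].max()-.01]
        print(c[i].round(),st[i,4],'min',w[:,:2].min(0).round(3),'max',w[:,:2].max(0).round(3),'ztop',np.percentile(w[:,2],95).round(3),'topc',k.mean(0).round(3))
print('table z',np.median(W[180:270,270:320,2]))
```

```text
[453. 130.] 206 min [ 0.702 -0.616] max [ 0.75  -0.519] ztop 0.027 topc [ 0.724 -0.566  0.024]
[159. 148.] 471 min [0.6   0.243] max [0.679 0.322] ztop 0.051 topc [0.64  0.283 0.048]
[187. 139.] 25 min [0.659 0.202] max [0.682 0.219] ztop 0.019 topc [0.672 0.21  0.016]
[454. 153.] 361 min [ 0.618 -0.621] max [ 0.689 -0.514] ztop 0.032 topc [ 0.66  -0.558  0.031]
[331. 157.] 359 min [ 0.597 -0.217] max [ 0.641 -0.173] ztop 0.138 topc [ 0.62  -0.194  0.135]
[111. 163.] 22 min [0.586 0.41 ] max [0.598 0.434] ztop 0.019 topc [0.594 0.424 0.015]
[147. 187.] 59 min [0.508 0.301] max [0.54  0.327] ztop 0.044 topc [0.526 0.316 0.041]
[427. 191.] 82 min [ 0.516 -0.526] max [ 0.565 -0.452] ztop 0.019 topc [ 0.541 -0.489  0.015]
[108. 191.] 15 min [0.508 0.419] max [0.52  0.434] ztop 0.019 topc [0.514 0.426 0.016]
[406. 202.] 42 min [ 0.494 -0.445] max [ 0.522 -0.406] ztop 0.018 topc [ 0.508 -0.427  0.015]
[151. 217.] 162 min [0.426 0.279] max [0.458 0.322] ztop 0.059 topc [0.443 0.3   0.057]
[360. 225.] 386 min [ 0.405 -0.321] max [ 0.465 -0.26 ] ztop 0.032 topc [ 0.435 -0.29   0.029]
[222. 223.] 267 min [0.413 0.053] max [0.451 0.149] ztop 0.026 topc [0.432 0.101 0.023]
[185. 229.] 48 min [0.387 0.192] max [0.435 0.219] ztop 0.023 topc [0.41  0.206 0.02 ]
[288. 227.] 203 min [ 0.405 -0.106] max [ 0.445 -0.064] ztop 0.094 topc [ 0.427 -0.084  0.092]
[139. 251.] 322 min [0.323 0.298] max [0.372 0.36 ] ztop 0.082 topc [0.348 0.329 0.079]
[238. 315.] 213 min [0.2   0.008] max [0.212 0.083] ztop 0.198 topc [0.203 0.044 0.195]
table z 0.00032786720735255496[ WARN:0@0.152] global loadsave.cpp:1063 imwrite_ Unsupported depth image for selected encoder is fallbacked to CV_8U.
```

View pics/ta.png

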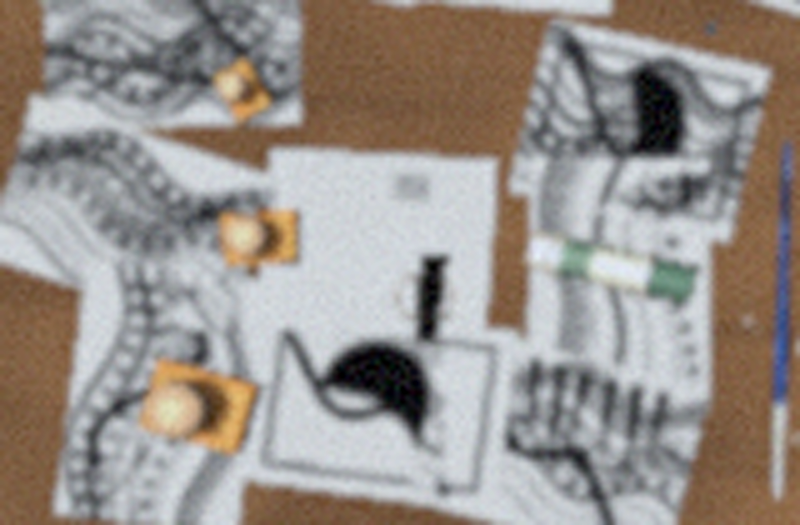

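View pics/sb.png

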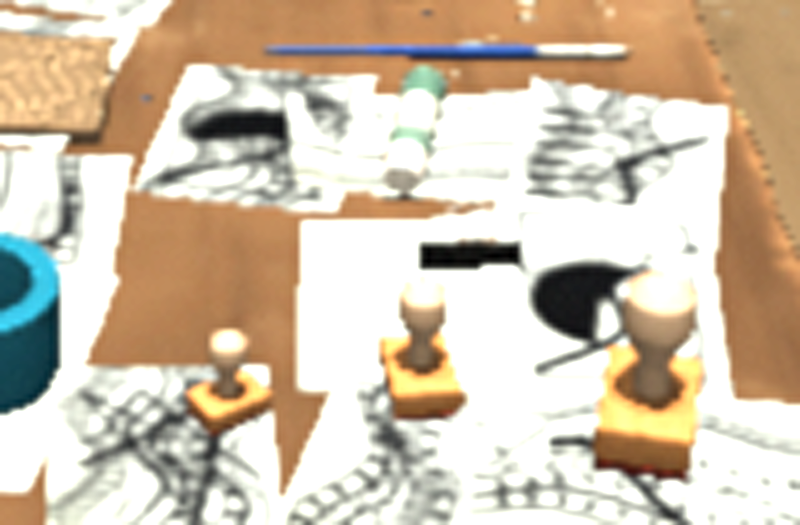

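The middle stamp is the one meant: its top is at 59 mm and its foot is about 32x43 mm. Next I'll measure the lino pose and the glue and stamp yaw.

```bash
cat >> h.py <<'E'
def foot(n,lo,hi,box,d):
    "minAreaRect of points with height in lo..hi inside box (x0,x1,y0,y1)"
    W=world(n,d);x,y,z=W[...,0],W[...,1],W[...,2]
    m=(z>lo)&(z<hi)&(x>box[0])&(x<box[1])&(y>box[2])&(y<box[3])&(d>0)
    k=W[m]; return k,cv2.minAreaRect(k[:,:2].astype(np.float32)*1000)
E
python3 - <<'E'
from h import *
d=np.load('top_d.npy');D=np.load('side_d.npy')
for nm,lo,hi,b in [('lino',.0055,.014,(.57,.69,-.02,.11)),('tube',.12,.16,(.55,.7,-.25,-.14)),('roll',.04,.06,(.57,.7,.22,.34)),('glue',.01,.04,(.39,.47,.03,.17)),('stampfoot',.010,.025,(.41,.48,.26,.34)),('stampknob',.05,.07,(.41,.48,.26,.34)),('tin',.02,.04,(.38,.49,-.34,-.24)),('cap',.08,.1,(.38,.47,-.13,-.04)),('clip',.007,.035,(.36,.46,.17,.24)),('pencil',.005,.015,(.3,.52,-.22,-.14)),('brush',.005,.015,(.3,.55,-.02,.03))]:
    for n,dd in(('top',d),('side',D)):
        try:
            k,r=foot(n,lo,hi,b,dd);print(nm,n,len(k),k.mean(0).round(4),[np.round(q,1) for q in r])
        except Exception as e: print(nm,n,'none')
E
```

```text
lino top 901 [0.6278 0.04   0.0092] [array([631.3,  44.7]), array([112.2, 128.3]), np.float64(1.4)]
lino side 604 [0.6283 0.0451 0.0094] [array([631.5,  45.1]), array([103.1, 127.1]), np.float64(0.9)]
tube top 225 [ 0.6195 -0.1945  0.1328] [array([ 620.3, -195.5]), array([41.1, 45. ]), np.float64(46.7)]
tube side 105 [ 0.6197 -0.1836  0.1302] [array([ 620. , -186.5]), array([40.5, 31.2]), np.float64(6.4)]
roll top 357 [0.6392 0.2831 0.0476] [array([639.5, 283.6]), array([78.6, 78.8]), np.float64(22.0)]
roll side 507 [0.6399 0.2883 0.047 ] [array([641.1, 284.6]), array([78.3, 82.2]), np.float64(33.5)]
glue top 275 [0.4315 0.1001 0.0211] [array([436.2,  93.7]), array([112.6,  41.7]), np.float64(84.9)]
glue side 209 [0.4325 0.1092 0.0207] [array([432.5, 102.8]), array([98.1, 23.4]), np.float64(78.1)]
stampfoot top 110 [0.4418 0.2969 0.0173] [array([445.5, 302.4]), array([65.5, 48.2]), np.float64(2.7)]
stampfoot side 186 [0.4442 0.3087 0.0173] [array([444.1, 302.6]), array([30.3, 45.1]), np.float64(5.8)]
stampknob top 50 [0.4426 0.3002 0.0566] [array([442.8, 300.3]), array([18.9, 19.1]),
[... 446 characters left out ...]
4268 -0.0788  0.0886] [array([427.3, -82.5]), array([28.1, 31.3]), np.float64(18.9)]
clip top 196 [0.4068 0.1955 0.0118] [array([409.8, 204.3]), array([97.4, 66.7]), np.float64(0.3)]
clip side 174 [0.4082 0.1995 0.0124] [array([406.2, 193.2]), array([58.8, 49.1]), np.float64(69.3)]
pencil top 125 [ 0.4027 -0.1912  0.0068] [array([ 403.9, -182.4]), array([ 73.5, 206.8]), np.float64(87.4)]
pencil side 34 [ 0.3851 -0.1957  0.0064] [array([ 392.8, -195.5]), array([  9.2, 143.3]), np.float64(86.9)]
brush top 129 [0.4094 0.0045 0.007 ] [array([427.1,   4.5]), array([241.7,  49.2]), np.float64(0.5)]
brush side 75 [0.4048 0.0065 0.0067] [array([430.1,   8.6]), array([240.8,  22.8]), np.float64(6.1)]
```

Everything matches the given sizes. Row direction is (0.042, 0.999), with the lino at (0.630, 0.0445). I'll turn the tool so its y points along world x, which makes rows read [dy, dx, -dz], then go above the tin at (0.4355, -0.290).

Emit:
{"api": "play_rows", "payload": {"targets": [[[0,0,0,-0.115],[0,0,0,-0.115],[0,0,0,-0.115],[0,0,0,-0.115],[0,0,0,-0.115]]], "hand": 1, "squeeze": 20}}

```text
clock: 0.52
tcp_pos: [0.2467, -0.5467, 0.2219]
ee_rot: [-0.001, 0.877, 0.481, 0.0]
force: [1.5, 0.3, -0.3]
opening: 0.0875
finger_force: 0.0
```

Emit:
{"api": "play_rows", "payload": {"targets": [[[0,0,0,-0.115],[0,0,0,-0.115],[0,0,0,-0.115],[0,0,0,-0.115],[0,0,0,-0.115]]]}}

```text
clock: 0.93
tcp_pos: [0.2467, -0.5468, 0.222]
ee_rot: [-0.001, 0.704, 0.71, 0.0]
force: [0.1, -0.6, 0.3]
opening: 0.0878
finger_force: 0.0
```

Emit:
{"api": "play_rows", "payload": {"targets": [[[25.7,18.9,10,0],[25.7,18.9,10,0],[25.7,18.9,10,0],[25.7,18.9,10,0],[25.7,18.9,10,0]]]}}

```text
clock: 1.35
tcp_pos: [0.3413, -0.4167, 0.1716]
ee_rot: [-0.0, 0.706, 0.708, 0.0]
force: [-0.3, -0.2, 0.7]
opening: 0.0878
finger_force: 0.0
```

Emit:
{"api": "play_rows", "payload": {"targets": [[[25.7,18.9,10,0],[25.7,18.9,10,0],[25.7,18.9,10,0],[25.7,18.9,10,0],[25.7,18.9,10,0]]]}}

```text
clock: 1.77
tcp_pos: [0.4355, -0.2878, 0.1218]
ee_rot: [-0.0, 0.706, 0.708, -0.0]
force: [0.9, 0.0, -0.3]
opening: 0.0877
finger_force: 0.0
```

Emit:
{"api": "play_rows", "payload": {"targets": [[[0,0,0,0],[0,0,0,0]]]}}

```text
clock: 1.93
tcp_pos: [0.4352, -0.2878, 0.1214]
ee_rot: [-0.001, 0.705, 0.709, -0.0]
force: [-0.6, -0.2, -0.9]
opening: 0.0879
finger_force: 0.0
```

Emit:
{"api": "play_rows", "payload": {"targets": [[[-2,0,30,0],[0,0,30,0],[0,0,26,0],[0,0,18,0],[0,0,12,0]]]}}

```text
clock: 2.35
tcp_pos: [0.4333, -0.2919, 0.0043]
ee_rot: [-0.001, 0.707, 0.708, -0.0]
force: [-0.7, 0.4, 0.5]
opening: 0.0878
finger_force: 0.0
```

Emit:
{"api": "play_rows", "payload": {"targets": [[[0,0,0,0],[0,0,0,0],[0,0,0,0],[0,0,0,0],[0,0,0,0]]], "hand": 0}}

```text
clock: 2.77
tcp_pos: [0.4359, -0.2923, 0.0086]
ee_rot: [0.002, 0.706, 0.708, 0.0]
force: [-0.3, -0.2, 2.7]
opening: 0.0606
finger_force: 20.0
```

Emit:
{"api": "play_rows", "payload": {"targets": [[[0,0,0,0],[0,0,0,0],[0,0,0,0],[0,0,0,0]]]}}

```text
clock: 3.1
tcp_pos: [0.4359, -0.2922, 0.0085]
ee_rot: [0.002, 0.706, 0.708, 0.0]
force: [-0.5, -1.9, 5.6]
opening: 0.0607
finger_force: 20.0
```

Emit:
{"api": "play_rows", "payload": {"targets": [[[0,0,-12,0],[0,0,-24,0],[0,0,-30,0],[0,0,-30,0],[0,0,-24,0]]]}}

```text
clock: 3.52
tcp_pos: [0.4351, -0.2912, 0.1295]
ee_rot: [0.001, 0.706, 0.708, 0.0]
force: [0.3, -0.1, -1.1]
opening: 0.0604
finger_force: 20.0
```

Emit:
{"api": "play_rows", "payload": {"targets": [[[15,9,0,0],[30,17,0,0],[33,19,0,0],[33,19,0,0],[33,19,0,0]]]}}

```text
clock: 3.93
tcp_pos: [0.5179, -0.1455, 0.1273]
ee_rot: [-0.0, 0.706, 0.708, 0.0]
force: [0.1, 0.4, -1.0]
opening: 0.0606
finger_force: 20.0
```

Emit:
{"api": "play_rows", "payload": {"targets": [[[33,19,0,0],[33,19,0,0],[33,19,0,0],[33,19,0,0],[30,18,0,0]]]}}

```text
clock: 4.35
tcp_pos: [0.6115, 0.0176, 0.1271]
ee_rot: [-0.0, 0.706, 0.708, 0.0]
force: [-0.3, -0.8, -1.1]
opening: 0.0607
finger_force: 20.0
```

Emit:
{"api": "play_rows", "payload": {"targets": [[[20,12,0,0],[10,5,0,0],[0,0,0,0],[0,0,0,0],[0,0,0,0]]]}}

```text
clock: 4.77
tcp_pos: [0.6274, 0.0438, 0.1268]
ee_rot: [0.0, 0.706, 0.708, -0.0]
force: [0.1, 0.2, -0.1]
opening: 0.0607
finger_force: 20.0
```

Run:
```python
from h import *
print(arm.read_state()['tcp_pos'])
for n in('top','side'):
    p,d=snap(n,n+'1.png');W=world(n,d)
    m=(abs(W[...,0]-.63)<.06)&(abs(W[...,1]-.045)<.06)&(W[...,2]>.06)&(W[...,2]<.2)
    hsv=cv2.cvtColor(p,cv2.COLOR_RGB2HSV);b=m&(hsv[...,0]>80)&(hsv[...,0]<110)&(hsv[...,1]>90)
    k=W[b];print(n,len(k),k.min(0).round(3),k.max(0).round(3),k.mean(0).round(3),cv2.minAreaRect(k[:,:2].astype(np.float32)*1000))
```

```text
[0.62743201 0.04380326 0.12682329]Traceback (most recent call last):
  File "<stdin>", line 7, in <module>
    return umr_minimum(a, axis, None, out, keepdims, initial, where)
ValueError: zero-size array to reduction operation minimum which has no identity
```

Run:
```python
from h import *
p,d=snap('side');W=world('side',d)
cv2.imwrite('pics/s1.png',cv2.resize(p[60:260,130:330],(600,600))[:,:,::-1])
m=(abs(W[...,0]-.63)<.07)&(abs(W[...,1]-.045)<.07)&(W[...,2]>.05)&(W[...,2]<.2)
hsv=cv2.cvtColor(p,cv2.COLOR_RGB2HSV);b=m&(hsv[...,0]>80)&(hsv[...,0]<115)&(hsv[...,1]>60)
k=W[b];print(len(k));
if len(k):print(k.min(0).round(3),k.max(0).round(3),k.mean(0).round(3))
```

```text
337
[0.6   0.013 0.121] [0.657 0.08  0.149] [0.627 0.058 0.14 ]
```

View pics/s1.png

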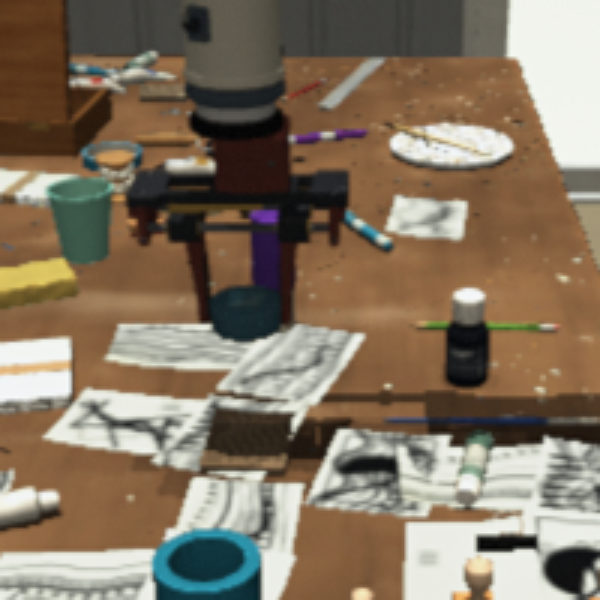

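The tin is held level between the fingers over the block (crop (245,312)), with its bottom about 6 mm below the TCP and its centre at about (0.628, 0.045). Lower it.

Emit:
{"api": "play_rows", "payload": {"targets": [[[0,2,30,0],[0,0,30,0],[0,0,25,0],[0,0,14,0],[0,0,8,0]]]}}

```text
clock: 5.28
tcp_pos: [0.6281, 0.0442, 0.0172]
ee_rot: [-0.001, 0.707, 0.708, -0.002]
force: [-15.2, 0.6, 23.7]
opening: 0.0608
finger_force: 20.0
```

Emit:
{"api": "play_rows", "payload": {"targets": [[[0,0,2,0],[0,0,2,0],[0,0,0,0],[0,0,0,0]]]}}

```text
clock: 5.62
tcp_pos: [0.6309, 0.0451, 0.0171]
ee_rot: [0.001, 0.706, 0.708, 0.001]
force: [0.8, 1.2, -0.4]
opening: 0.0605
finger_force: 20.0
```

Emit:
{"api": "play_rows", "payload": {"targets": [[[0,0,0,0],[0,0,0,0],[0,0,0,0],[0,0,0,0]]], "hand": 1}}

```text
clock: 5.95
tcp_pos: [0.6302, 0.0453, 0.016]
ee_rot: [0.0, 0.706, 0.708, 0.0]
force: [-0.2, -0.1, 0.3]
opening: 0.0841
finger_force: 0.0
```

Emit:
{"api": "play_rows", "payload": {"targets": [[[0,0,-20,0],[0,0,-40,0],[0,0,-40,0],[0,0,-30,0],[0,0,-10,0]]]}}

```text
clock: 6.37
tcp_pos: [0.632, 0.0453, 0.1628]
ee_rot: [0.003, 0.706, 0.708, 0.003]
force: [0.8, -0.1, 0.7]
opening: 0.0878
finger_force: 0.0
```

Emit:
{"api": "play_rows", "payload": {"targets": [[[-20,-32,0,0],[-20,-32,0,0],[-20,-32,0,0],[-20,-32,0,0],[-20,-32,0,0]]]}}

```text
clock: 6.78
tcp_pos: [0.4685, -0.0558, 0.1543]
ee_rot: [-0.001, 0.706, 0.708, -0.0]
force: [0.1, -0.6, 0.1]
opening: 0.088
finger_force: 0.0
```

Emit:
{"api": "play_rows", "payload": {"targets": [[[-14,-22,0,0],[-14,-22,0,0],[0,0,0,0],[0,0,0,0]]]}}

```text
clock: 7.12
tcp_pos: [0.4259, -0.0838, 0.1553]
ee_rot: [0.0, 0.707, 0.707, 0.0]
force: [0.7, -0.6, -1.1]
opening: 0.0875
finger_force: 0.0
```

Run:
```python
from h import *
print(arm.read_state()['tcp_pos'])
for n in('top','side'):
    p,d=snap(n)
    k,r=foot(n,.025,.05,(.57,.69,-.01,.10),d);print(n,len(k),k.mean(0),r)
    k,r=foot(n,.004,.015,(.3,.52,-.22,-.17),d);print('pencil',len(k),k.mean(0))
```

```text
[ 0.42592298 -0.08378823  0.15528619]
top 382 [0.62963811 0.04501795 0.03634929] ((630.5691528320312, 45.659664154052734), (61.577476501464844, 59.785213470458984), 1.6465539932250977)
pencil 20 [ 0.44541808 -0.19572883  0.00498313]
side 286 [0.63019317 0.05313031 0.03525632] ((630.38232421875, 46.57884216308594), (61.089820861816406, 60.472965240478516), 82.89524841308594)
pencil 45 [ 0.39616209 -0.19589248  0.00600298]
```

The tin is centred on the block at (0.630, 0.045), top at 37 mm. Now the bottle.

Emit:
{"api": "play_rows", "payload": {"targets": [[[1,0,30,0],[0,0,32,0],[0,0,30,0],[0,0,22,0],[0,0,12,0]]]}}

```text
clock: 7.63
tcp_pos: [0.4252, -0.0811, 0.0258]
ee_rot: [-0.002, 0.706, 0.709, -0.001]
force: [-0.9, -0.5, -0.4]
opening: 0.0883
finger_force: 0.0
```

Emit:
{"api": "play_rows", "payload": {"targets": [[[0,0,0,0],[0,0,0,0],[0,0,0,0],[0,0,0,0],[0,0,0,0]]], "hand": 0}}

```text
clock: 8.05
tcp_pos: [0.4274, -0.0826, 0.0313]
ee_rot: [0.001, 0.706, 0.708, 0.001]
force: [-0.2, -0.4, -0.7]
opening: 0.0581
finger_force: 0.0
```

Emit:
{"api": "play_rows", "payload": {"targets": [[[0,0,0,0],[0,0,0,0],[0,0,0,0],[0,0,0,0]]]}}

```text
clock: 8.38
tcp_pos: [0.4265, -0.0825, 0.0302]
ee_rot: [0.0, 0.706, 0.708, 0.0]
force: [-0.8, 0.8, 3.6]
opening: 0.0419
finger_force: 20.0
```

Emit:
{"api": "play_rows", "payload": {"targets": [[[0,0,-10,0],[0,0,-25,0],[0,0,-25,0],[0,0,-25,0],[0,0,-15,0]]]}}

```text
clock: 8.8
tcp_pos: [0.427, -0.0826, 0.133]
ee_rot: [0.001, 0.706, 0.708, 0.001]
force: [0.5, 0.6, -0.0]
opening: 0.0421
finger_force: 20.0
```

Emit:
{"api": "play_rows", "payload": {"targets": [[[8,13,0,0],[16,26,0,0],[20,32,0,0],[20,32,0,0],[20,32,0,0]]]}}

```text
clock: 9.22
tcp_pos: [0.5624, 0.003, 0.13]
ee_rot: [0.0, 0.706, 0.708, 0.0]
force: [0.2, -0.5, -0.9]
opening: 0.0421
finger_force: 20.0
```

Emit:
{"api": "play_rows", "payload": {"targets": [[[20,32,0,0],[14,22,0,0],[9,14,0,0],[0,0,0,0],[0,0,0,0]]]}}

```text
clock: 9.63
tcp_pos: [0.6288, 0.0455, 0.1291]
ee_rot: [-0.001, 0.706, 0.709, -0.001]
force: [-0.4, -0.5, -0.8]
opening: 0.0421
finger_force: 20.0
```

Emit:
{"api": "play_rows", "payload": {"targets": [[[0,0,0,0],[0,0,0,0]]]}}

```text
clock: 9.8
tcp_pos: [0.6283, 0.0444, 0.1301]
ee_rot: [0.0, 0.706, 0.708, -0.0]
force: [-0.2, -0.4, -0.1]
opening: 0.0421
finger_force: 20.0
```

Run:
```python
from h import *
print(arm.read_state()['tcp_pos'])
p,d=snap('side');W=world('side',d)
cv2.imwrite('pics/s2.png',cv2.resize(p[60:260,130:330],(600,600))[:,:,::-1])
```

```text
[0.62825655 0.04441752 0.13005015]
```

View pics/s2.png

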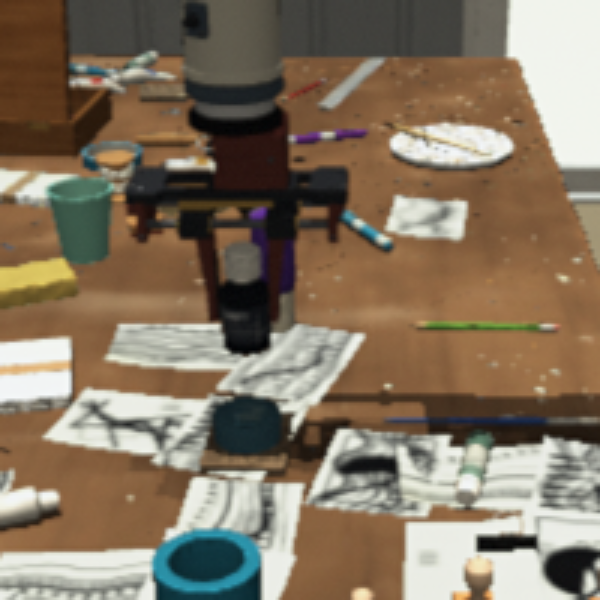

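The bottle hangs upright at (245,300), directly over the tin at (247,425). Its bottom is about 0.100, so it needs about 63 mm down.

Emit:
{"api": "play_rows", "payload": {"targets": [[[0,2,15,0],[0,0,20,0],[0,0,15,0],[0,0,6,0],[0,0,3,0]]]}}

```text
clock: 10.27
tcp_pos: [0.6299, 0.0447, 0.0695]
ee_rot: [-0.001, 0.706, 0.708, -0.001]
force: [0.1, 0.9, -0.7]
opening: 0.0422
finger_force: 20.0
```

Emit:
{"api": "play_rows", "payload": {"targets": [[[0,0,1,0],[0,0,1,0],[0,0,1,0],[0,0,0,0]]]}}

```text
clock: 10.6
tcp_pos: [0.6314, 0.0452, 0.0686]
ee_rot: [0.001, 0.706, 0.708, 0.001]
force: [-0.5, 0.4, -0.2]
opening: 0.0423
finger_force: 20.0
```

Emit:
{"api": "play_rows", "payload": {"targets": [[[0,0,1,0],[0,0,1,0],[0,0,0,0],[0,0,0,0]]]}}

```text
clock: 10.93
tcp_pos: [0.6314, 0.0453, 0.0672]
ee_rot: [0.001, 0.706, 0.708, 0.001]
force: [-1.5, -0.5, 5.9]
opening: 0.0424
finger_force: 20.0
```

Emit:
{"api": "play_rows", "payload": {"targets": [[[0,0,0,0],[0,0,0,0],[0,0,0,0],[0,0,0,0]]], "hand": 1}}

```text
clock: 11.27
tcp_pos: [0.6308, 0.0452, 0.0652]
ee_rot: [-0.0, 0.706, 0.708, -0.0]
force: [0.7, -0.8, 0.8]
opening: 0.0651
finger_force: 0.0
```

Emit:
{"api": "play_rows", "payload": {"targets": [[[0,0,-10,0],[0,0,-20,0],[0,0,-30,0],[0,0,-30,0],[0,0,-15,0]]]}}

```text
clock: 11.68
tcp_pos: [0.632, 0.0452, 0.176]
ee_rot: [0.002, 0.706, 0.708, 0.002]
force: [-0.1, 0.7, 1.6]
opening: 0.0878
finger_force: 0.0
```

Emit:
{"api": "play_rows", "payload": {"targets": [[[10,-35,0,0],[10,-35,0,0],[10,-35,0,0],[10,-35,0,0],[10,-35,0,0]]]}}

```text
clock: 12.1
tcp_pos: [0.4543, 0.095, 0.1711]
ee_rot: [0.0, 0.706, 0.708, 0.0]
force: [-0.0, 0.5, 1.7]
opening: 0.0878
finger_force: 0.0
```

Emit:
{"api": "play_rows", "payload": {"targets": [[[6,-23,0,0],[0,0,0,0.105],[0,0,0,0.105],[0,0,0,0],[0,0,0,0]]]}}

```text
clock: 12.52
tcp_pos: [0.4329, 0.1007, 0.1714]
ee_rot: [0.0, 0.775, 0.631, 0.0]
force: [0.1, 0.1, -0.9]
opening: 0.0878
finger_force: 0.0
```

Run:
```python
from h import *
print(arm.read_state()['tcp_pos'])
for n in('top','side'):
    p,d=snap(n,n+'3.png')
    for nm,lo,hi,b in[('cap',.115,.14,(.57,.69,-.01,.10)),('tin',.03,.042,(.57,.69,-.01,.10)),('tintop',.03,.042,(.59,.67,.0,.09))]:
        k,r=foot(n,lo,hi,b,d);print(n,nm,len(k),k.mean(0).round(4),np.round(r[0],1),np.round(r[1],1))
```

```text
[0.43285526 0.10067526 0.17136219]
top cap 112 [0.6299 0.0424 0.1281] [630.6  42. ] [28.1 29. ]
top tin 147 [0.6199 0.0491 0.0358] [626.6  45.7] [61.3 55.3]
top tintop 147 [0.6199 0.0491 0.0358] [626.6  45.7] [61.3 55.3]
side cap 104 [0.6311 0.0485 0.125 ] [631.5  44.1] [29.7 28.6]
side tin 162 [0.6296 0.0603 0.0359] [630.7  51.9] [59.3 52.8]
side tintop 162 [0.6296 0.0603 0.0359] [630.7  51.9] [59.3 52.8]
```

View pics/side3.png

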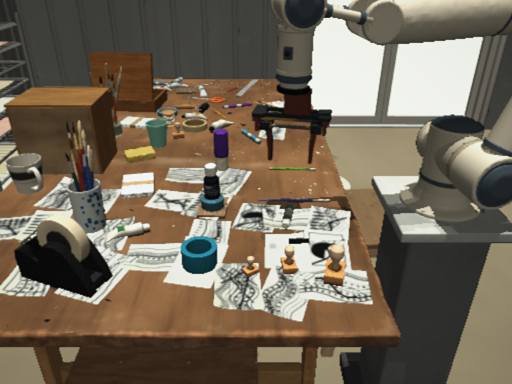

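The bottle stands upright on the tin (side view (211,185)). Its cap is at (0.631, 0.043), within a few mm of the tin. Now descend on the glue stick.

Emit:
{"api": "play_rows", "payload": {"targets": [[[0,0,40,0],[0,0,40,0],[0,0,40,0],[0,0,28,0],[0,0,14,0]]], "hand": 0.8, "squeeze": 15}}

```text
clock: 13.03
tcp_pos: [0.4302, 0.1, 0.0037]
ee_rot: [-0.002, 0.776, 0.631, -0.003]
force: [0.3, 0.5, -0.6]
opening: 0.0705
finger_force: 0.0
```

Emit:
{"api": "play_rows", "payload": {"targets": [[[0,0,5,0],[0,0,0,0],[0,0,0,0]]]}}

```text
clock: 13.28
tcp_pos: [0.4333, 0.1006, 0.0042]
ee_rot: [0.0, 0.776, 0.631, 0.0]
force: [-0.2, 0.6, 0.4]
opening: 0.0701
finger_force: 0.0
```

Emit:
{"api": "play_rows", "payload": {"targets": [[[0,0,0,0],[0,0,0,0],[0,0,0,0],[0,0,0,0],[0,0,0,0]]], "hand": 0}}

```text
clock: 13.7
tcp_pos: [0.433, 0.1007, 0.004]
ee_rot: [0.0, 0.776, 0.63, 0.0]
force: [0.7, -0.6, 0.7]
opening: 0.0403
finger_force: 0.0
```

Emit:
{"api": "play_rows", "payload": {"targets": [[[0,0,0,0],[0,0,0,0],[0,0,0,0],[0,0,0,0],[0,0,0,0]]]}}

```text
clock: 14.12
tcp_pos: [0.4328, 0.1007, 0.0037]
ee_rot: [-0.0, 0.776, 0.63, 0.0]
force: [-1.0, -0.2, 0.5]
opening: 0.0233
finger_force: 15.0
```

Emit:
{"api": "play_rows", "payload": {"targets": [[[0,0,-15,0],[0,0,-30,0],[0,0,-35,0],[0,0,-30,-0.08],[0,0,-10,-0.08]]]}}

```text
clock: 14.53
tcp_pos: [0.4346, 0.1009, 0.1289]
ee_rot: [0.002, 0.722, 0.692, 0.003]
force: [0.8, -0.1, 0.3]
opening: 0.0236
finger_force: 15.0
```

Emit:
{"api": "play_rows", "payload": {"targets": [[[-12,14,0,0],[-20,24,0,0],[-24,28,0,0],[-24,28,0,0],[-24,28,0,0]]]}}

```text
clock: 14.95
tcp_pos: [0.5508, -0.0102, 0.1235]
ee_rot: [0.0, 0.723, 0.69, 0.0]
force: [0.5, 0.7, 0.2]
opening: 0.0232
finger_force: 15.0
```

Emit:
{"api": "play_rows", "payload": {"targets": [[[-24,28,0,0],[-20,24,0,0],[-14,17,0,0],[-6,8,0,0],[0,0,0,0]]]}}

```text
clock: 15.37
tcp_pos: [0.6243, -0.0778, 0.1225]
ee_rot: [-0.001, 0.724, 0.69, -0.0]
force: [0.4, 0.2, -0.3]
opening: 0.0236
finger_force: 15.0
```

Emit:
{"api": "play_rows", "payload": {"targets": [[[0,0,0,0],[0,0,0,0]]]}}

```text
clock: 15.53
tcp_pos: [0.623, -0.0754, 0.1237]
ee_rot: [-0.0, 0.723, 0.691, -0.0]
force: [0.0, 0.2, -0.2]
opening: 0.0233
finger_force: 15.0
```

Run:
```python
from h import *
p,d=snap('side')
cv2.imwrite('pics/s4.png',cv2.resize(p[60:260,130:330],(600,600))[:,:,::-1])
```

```text
(no output)
```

View pics/s4.png

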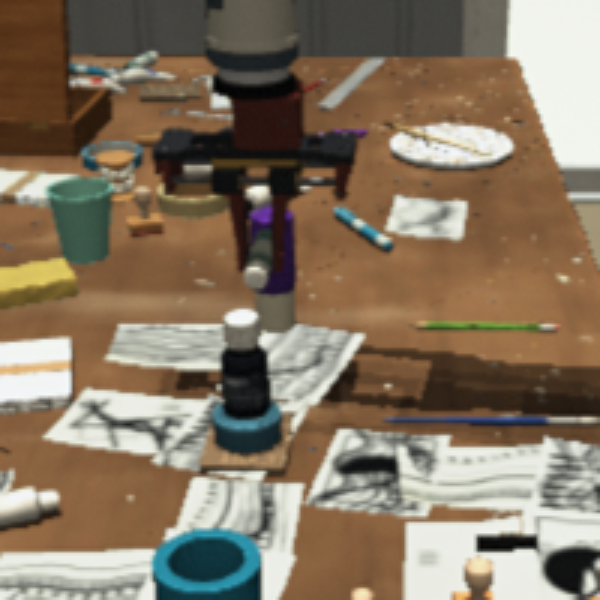

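The glue stick is held level along the row (crop (260,260)), clear of the tube and the bottle. It needs 120 mm down.

Emit:
{"api": "play_rows", "payload": {"targets": [[[0,2,25,0],[0,0,35,0],[0,0,32,0],[0,0,15,0],[0,0,7,0]]]}}

```text
clock: 16.0
tcp_pos: [0.623, -0.0751, 0.0061]
ee_rot: [-0.002, 0.723, 0.691, -0.002]
force: [-0.4, 0.1, -0.7]
opening: 0.0236
finger_force: 15.0
```

Emit:
{"api": "play_rows", "payload": {"targets": [[[0,0,4,0],[0,0,2,0],[0,0,0,0],[0,0,0,0]]]}}

```text
clock: 16.33
tcp_pos: [0.6267, -0.0766, 0.0057]
ee_rot: [0.001, 0.723, 0.69, 0.001]
force: [-0.2, 0.1, -0.2]
opening: 0.0236
finger_force: 15.0
```

Emit:
{"api": "play_rows", "payload": {"targets": [[[0,0,0,0],[0,0,0,0],[0,0,0,0],[0,0,0,0]]], "hand": 0.6}}

```text
clock: 16.67
tcp_pos: [0.6259, -0.0767, 0.0041]
ee_rot: [0.0, 0.724, 0.69, 0.0]
force: [-0.0, 0.4, -0.2]
opening: 0.0467
finger_force: 0.0
```

Emit:
{"api": "play_rows", "payload": {"targets": [[[0,0,-15,0],[0,0,-35,0],[0,0,-40,0],[0,0,-40,0],[0,0,-30,0]]]}}

```text
clock: 17.08
tcp_pos: [0.6262, -0.0767, 0.1678]
ee_rot: [0.001, 0.724, 0.69, 0.001]
force: [0.8, 0.2, 0.8]
opening: 0.0527
finger_force: 0.0
```

Emit:
{"api": "play_rows", "payload": {"targets": [[[20,-10,0,0],[31,-17,0,0],[35,-19,0,0],[35,-19,0,0],[35,-19,0,0]]]}}

```text
clock: 17.5
tcp_pos: [0.5482, 0.0843, 0.1637]
ee_rot: [0.0, 0.724, 0.69, 0.0]
force: [0.9, 0.5, 0.7]
opening: 0.0527
finger_force: 0.0
```

Emit:
{"api": "play_rows", "payload": {"targets": [[[35,-19,0,0],[35,-19,0,0],[35,-19,0,0],[35,-19,0,0],[35,-19,0,0]]]}}

```text
clock: 17.92
tcp_pos: [0.4613, 0.2639, 0.164]
ee_rot: [0.0, 0.724, 0.69, 0.0]
force: [0.8, 0.0, -0.1]
opening: 0.0528
finger_force: 0.0
```

Emit:
{"api": "play_rows", "payload": {"targets": [[[25,-12,0,0],[15,-7,0,0],[0,0,0,0],[0,0,0,0],[0,0,0,0]]]}}

```text
clock: 18.33
tcp_pos: [0.4457, 0.3026, 0.1637]
ee_rot: [0.0, 0.724, 0.69, -0.0]
force: [-0.6, -0.3, -0.2]
opening: 0.0526
finger_force: 0.0
```

Run:
```python
from h import *
print(arm.read_state()['tcp_pos'])
for n in('top','side'):
    p,d=snap(n)
    for nm,lo,hi,b in[('cap',.115,.14,(.57,.69,-.01,.10)),('glue',.012,.04,(.57,.67,-.15,-.01)),('knob',.05,.07,(.41,.48,.26,.34))]:
        k,r=foot(n,lo,hi,b,d);
        if len(k):print(n,nm,len(k),k.mean(0).round(4),np.round(r[0],1),np.round(r[1],1),r[2])
```

```text
[0.44568257 0.30257416 0.16365769]
top cap 114 [0.6298 0.0421 0.1276] [630.5  42. ] [28.3 28.5] 64.28279113769531
top glue 267 [ 0.6243 -0.0754  0.0209] [621.9 -63.9] [ 50.5 120.1] 18.294139862060547
top knob 51 [0.4429 0.3002 0.057 ] [443.4 300.9] [19.5 18.7] 1.7112922668457031
side cap 106 [0.6312 0.049  0.125 ] [631.2  44.7] [28.7 29.3] 48.24308776855469
side glue 44 [ 0.6149 -0.0876  0.0198] [608.6 -65.6] [ 23.  121.4] 18.82883071899414
side knob 67 [0.4442 0.306  0.056 ] [444.3 303.8] [18.3 19.3] 88.78438568115234
```

The glue is at (0.624, -0.075) as planned. Now grasp the stamp's knob.

Emit:
{"api": "play_rows", "payload": {"targets": [[[0,-2,30,0],[0,0,38,0],[0,0,36,0],[0,0,21,0],[0,0,10,0]]]}}

```text
clock: 18.85
tcp_pos: [0.4419, 0.301, 0.0243]
ee_rot: [-0.001, 0.724, 0.69, -0.003]
force: [0.5, -0.3, -0.6]
opening: 0.0527
finger_force: 0.0
```

Emit:
{"api": "play_rows", "payload": {"targets": [[[0,0,0,0],[0,0,0,0],[0,0,0,0],[0,0,0,0],[0,0,0,0]]], "hand": 0, "squeeze": 20}}

```text
clock: 19.27
tcp_pos: [0.4444, 0.3039, 0.0307]
ee_rot: [0.0, 0.724, 0.69, 0.002]
force: [-1.6, 0.2, 0.0]
opening: 0.023
finger_force: 0.1
```

Emit:
{"api": "play_rows", "payload": {"targets": [[[0,0,0,0],[0,0,0,0],[0,0,0,0],[0,0,0,0]]]}}

```text
clock: 19.6
tcp_pos: [0.4441, 0.3039, 0.0304]
ee_rot: [0.0, 0.723, 0.69, 0.001]
force: [-0.6, 0.5, 6.0]
opening: 0.0214
finger_force: 20.0
```

Emit:
{"api": "play_rows", "payload": {"targets": [[[0,0,-10,0],[0,0,-25,0],[0,0,-30,0],[0,0,-25,0],[0,0,-10,0]]]}}

```text
clock: 20.02
tcp_pos: [0.4445, 0.3041, 0.1335]
ee_rot: [0.001, 0.723, 0.69, 0.003]
force: [0.7, 1.2, -0.7]
opening: 0.0211
finger_force: 20.0
```

Emit:
{"api": "play_rows", "payload": {"targets": [[[-8,12,0,0],[-14,21,0,0],[-18,27,0,0],[-20,30,0,0],[-20,30,0,0]]]}}

```text
clock: 20.43
tcp_pos: [0.5602, 0.2159, 0.1261]
ee_rot: [-0.001, 0.723, 0.691, -0.001]
force: [0.8, 0.5, 0.4]
opening: 0.0213
finger_force: 20.0
```

Emit:
{"api": "play_rows", "payload": {"targets": [[[-18,27,0,0],[-15,22,0,0],[-11,16,0,0],[-7,11,0,0],[0,0,0,0]]]}}

```text
clock: 20.85
tcp_pos: [0.6341, 0.16, 0.1251]
ee_rot: [-0.001, 0.725, 0.689, -0.002]
force: [-0.1, -0.0, -0.5]
opening: 0.0213
finger_force: 20.0
```

Emit:
{"api": "play_rows", "payload": {"targets": [[[0,0,0,0],[0,0,0,0]]]}}

```text
clock: 21.02
tcp_pos: [0.6322, 0.1633, 0.1271]
ee_rot: [-0.001, 0.723, 0.69, -0.001]
force: [-0.3, -0.2, -0.3]
opening: 0.021
finger_force: 20.0
```

Run:
```python
from h import *
p,d=snap('side')
cv2.imwrite('pics/s5.png',cv2.resize(p[90:290,130:330],(600,600))[:,:,::-1])
```

```text
(no output)
```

View pics/s5.png

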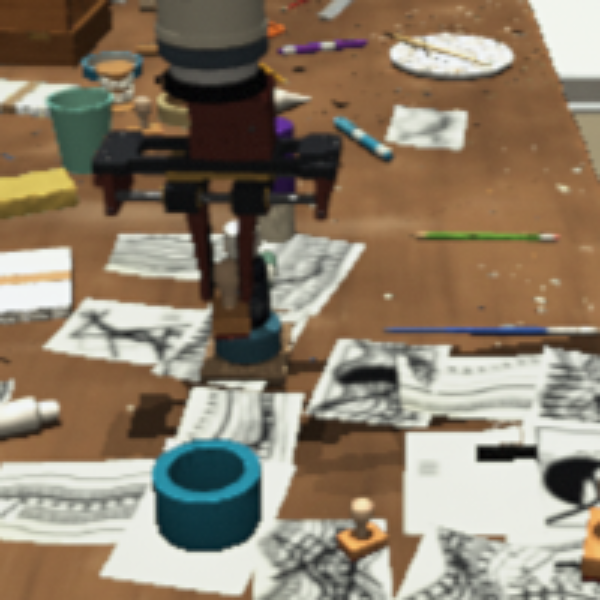

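The stamp hangs upright at (230,300), between the block and the roll in y. It needs about 97 mm down.

Emit:
{"api": "play_rows", "payload": {"targets": [[[1,2,20,0],[0,0,30,0],[0,0,25,0],[0,0,12,0],[0,0,5,0]]]}}

```text
clock: 21.48
tcp_pos: [0.6328, 0.1646, 0.0335]
ee_rot: [-0.001, 0.723, 0.691, -0.002]
force: [0.2, 0.5, -1.2]
opening: 0.0209
finger_force: 20.0
```

Emit:
{"api": "play_rows", "payload": {"targets": [[[0,0,2,0],[0,0,2,0],[0,0,1,0],[0,0,1,0],[0,0,0,0]]]}}

```text
clock: 21.9
tcp_pos: [0.6356, 0.1643, 0.0318]
ee_rot: [0.001, 0.724, 0.69, 0.001]
force: [0.3, 0.7, -0.4]
opening: 0.0211
finger_force: 20.0
```

Emit:
{"api": "play_rows", "payload": {"targets": [[[0,0,0,0],[0,0,0,0]]]}}

```text
clock: 22.07
tcp_pos: [0.6353, 0.1642, 0.0312]
ee_rot: [0.0, 0.724, 0.69, 0.0]
force: [-0.1, 0.7, -0.1]
opening: 0.021
finger_force: 20.0
```

Emit:
{"api": "play_rows", "payload": {"targets": [[[0,0,1,0],[0,0,1,0],[0,0,0,0],[0,0,0,0]]]}}

```text
clock: 22.4
tcp_pos: [0.6354, 0.1642, 0.0306]
ee_rot: [0.0, 0.724, 0.69, 0.001]
force: [-3.0, -0.4, 6.5]
opening: 0.0208
finger_force: 20.0
```

Emit:
{"api": "play_rows", "payload": {"targets": [[[0,0,0,0],[0,0,0,0],[0,0,0,0],[0,0,0,0]]], "hand": 0.6}}

```text
clock: 22.73
tcp_pos: [0.6349, 0.1642, 0.0283]
ee_rot: [-0.0, 0.724, 0.69, -0.0]
force: [-1.1, 0.1, 0.1]
opening: 0.0442
finger_force: 0.0
```

Emit:
{"api": "play_rows", "payload": {"targets": [[[0,0,-10,0],[0,0,-30,0],[0,0,-40,0],[0,0,-40,0],[0,0,-40,0]]]}}

```text
clock: 23.15
tcp_pos: [0.6345, 0.1641, 0.1909]
ee_rot: [-0.0, 0.724, 0.69, -0.0]
force: [0.4, 0.0, -0.6]
opening: 0.0534
finger_force: 0.0
```

Emit:
{"api": "play_rows", "payload": {"targets": [[[0,-35,0,0],[0,-40,0,0],[0,-40,0,0],[0,-40,0,0],[0,-30,0,0]]]}}

```text
clock: 23.57
tcp_pos: [0.4478, 0.1729, 0.1894]
ee_rot: [0.0, 0.723, 0.69, 0.0]
force: [-0.0, 0.6, 0.2]
opening: 0.0524
finger_force: 0.0
```

Emit:
{"api": "play_rows", "payload": {"targets": [[[0,0,0,0],[0,0,0,0],[0,0,0,0],[0,0,0,0]]]}}

```text
clock: 23.9
tcp_pos: [0.4511, 0.1728, 0.1889]
ee_rot: [0.0, 0.724, 0.69, 0.0]
force: [0.9, 0.2, 0.5]
opening: 0.0524
finger_force: 0.0
```

Run:
```python
from h import *
for n in('top','side'):
    p,d=snap(n)
    if n=='side': cv2.imwrite('pics/s6.png',cv2.resize(p[90:290,130:330],(600,600))[:,:,::-1])
    for nm,lo,hi,b in[('cap',.115,.14,(.57,.69,-.01,.10)),('knob',.05,.07,(.59,.69,.12,.21)),('foot',.012,.022,(.59,.69,.12,.21))]:
        k,r=foot(n,lo,hi,b,d);
        if len(k):print(n,nm,len(k),k.mean(0).round(4),np.round(r[0],1),np.round(r[1],1),r[2])
```

```text
top cap 113 [0.63   0.0422 0.1276] [630.7  42. ] [28.5 29. ] 1.429387092590332
top knob 46 [0.6323 0.1611 0.057 ] [631.9 161.3] [19.5 17. ] 1.0843160152435303
top foot 112 [0.6367 0.1661 0.0171] [642.3 178.9] [85.3 45.7] 62.973995208740234
side cap 104 [0.6311 0.0487 0.1251] [631.6  43.8] [32.1 28.7] 86.5565185546875
side knob 50 [0.6337 0.1665 0.056 ] [633.5 163.9] [20.5 17.6] 38.33989334106445
side foot 127 [0.6368 0.1711 0.0177] [653.  171.8] [79.9 45.6] 23.26889991760254
```

View pics/s6.png

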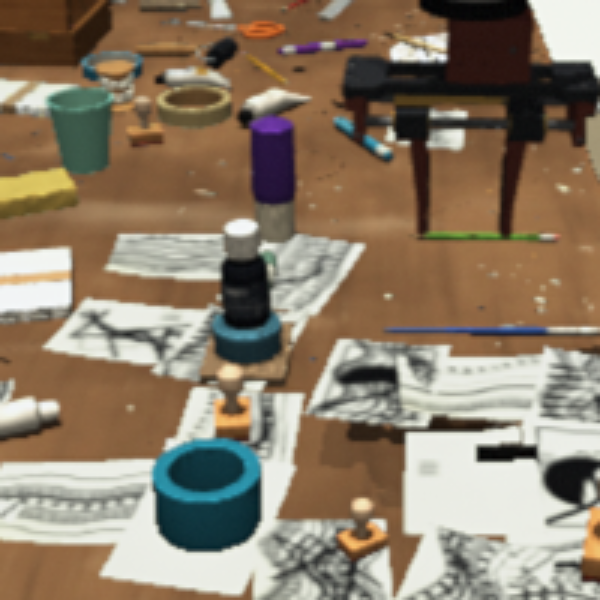

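The stamp stands upright at (0.634, 0.163), seen at (232,405), and the stack at (243,290) is intact. The pencil and brush lie where they were, so I'm handing in.

```bash
python3 -c "
from plant import arm
print(arm.job_done())"
```

```text
the job is handed in; nothing more can be done
None
```

The still life is set up and handed in, at about 24 s of the 102 s allowed: tin centred on the lino block with the bottle upright on it, glue stick and stamp each about halfway in the row; pencil and brush unmoved, clip not re-measured but nothing worked near it.

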